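# Set out the weighing place for a moisture sample

## Task

Set out the weighing place for the next moisture sample, as seen by you facing the balance's display: lay the tin's lid, top up as it is, in the middle of the balance pan and stand the open tin centrally on the lid, so that both can be tared together. Stand the sample jar to the left of the balance, level with the middle of the pan and leaving a gap of 10 cm between jar and balance, and lay the scoop flat halfway across that gap, its middle also level with the middle of the pan, parallel to the balance's side and with its blade pointing away from you. Stand the check weight to the right of the balance, level with the middle of the pan and with a gap of 5 cm between it and the balance, and leave the beaker standing where it is.

Things in the scene. Friction and masses are not known exactly. Their poses are not given: they have to be found in the camera images.
- balance: Pale grey top-pan balance, fixed: 200 mm deep (x), 150 mm wide (y), housing 38 mm high (display panel up to 43). Origin: centre of its footprint on the bench. x axis: from the display end (nearest the robot) to the back; y axis: to the left as one faces the display; z up. Its left side is y = +75 mm, its right side y = -75 mm.
- pan (a point): Centre of the top surface of the balance's round steel pan (116 mm diameter, 54 mm above the bench), on the balance's centre line, 30 mm behind (+x) its origin. Rigid; it does not give under load. Axes as the balance.
- lid: The tin's slip lid: a plain aluminium disc-like cap, 62 mm diameter, 12 mm high, lying top up, flat on top, about 25 g. Grip it across its diameter. Origin: centre of its underside; z up. It lies loose on the bench at the start.
- tin: Open round aluminium moisture tin, 58 mm outside diameter, 32 mm high, wall 2 mm, floor 3 mm thick, empty, about 40 g, mouth up. Origin: centre of its underside; z up. Meant to stand on the lid.
- jar: White plastic sample jar with a white ribbed screw cap, closed: 60 mm diameter, 65 mm high in all (cap 59 mm diameter, from 51 mm up), about 140 g. Origin: centre of its underside; z up.
- weight: Stainless steel check weight, 200 g: a cylinder 30 mm in diameter up to 31 mm, then a narrow neck and an 18 mm knob; 46 mm high in all. Origin: centre of its underside; z up.
- scoop: Steel laboratory scoop lying flat, 130 mm long, 60 g. Origin: its middle, underside. x axis: from handle to blade; z up. Handle: round bar 10 mm in diameter, lying on the bench, x = -65 to +4 mm. Blade: open trough 30 mm wide, up to 14 mm high, x = +5 to +65 mm. Grip across the handle, e.g. 20 mm behind the origin.
- scoop_tip (a point): The tip of the scoop's blade, 65 mm ahead of the scoop's origin along its x axis, 1 mm above the bench.
- beaker: Bystander: empty low glass beaker, 66 mm diameter (70 mm at the rim), 82 mm high, about 120 g, standing loose. Origin: centre of its underside. Not to be moved.
Not all that is in view belongs to the job. Several things look just like the jar: the one meant starts nearest to the robot's base. Of the things that look like the weight, take the one that is farthest to the robot's left at the start.

How it is judged (in metres and radians):
At the end, for the whole second after the job is handed in: Lid flat on the pan within 12 mm of its centre; tin on the lid within 10 mm; jar 10 cm left, weight 5 cm right of the balance, upright, level with the pan (15 mm); scoop flat mid-gap (15 mm across, 20 along), parallel within 0.2 rad, blade to the back; beaker moved under 20 mm; all at rest (horizontal distance between lid and pan below 0.012 m and z of lid in the frame of balance between 0.05 and 0.058 m and angle between each of lid, tin's own z axis and vertical below 0.08 rad and horizontal distance between tin and lid below 0.01 m and z of tin in the frame of balance between 0.062 and 0.07 m and y of jar in the frame of balance between 0.19 and 0.22 m and x of jar in the frame of balance between 0.015 and 0.045 m and angle between each of jar, weight, scoop, beaker's own z axis and vertical below 0.1 rad and height (world z) of each of jar, weight, scoop below 0.006 m and y of weight in the frame of balance between -0.155 and -0.125 m and x of weight in the frame of balance between 0.015 and 0.045 m and y of scoop in the frame of balance between 0.11 and 0.14 m and x of scoop in the frame of balance between 0.01 and 0.05 m and angle between the x axis of scoop and the x axis of balance, either way round below 0.2 rad and x of scoop_tip in the frame of balance above 0.06 m and distance of beaker from where it was at the start of the episode below 0.02 m and linear speed of each of lid, tin, jar, weight, scoop, beaker below 0.02 m/s); the robot touches nothing.
It also fails if it takes over 112 s, if anything falls off the work surface, if the arm or the gripper's body presses on something with over 40 N, if the wrist force passes 120 N, or if a joint passes its speed limit or range.

## Robot

A 6-joint arm with a two-finger parallel gripper is mounted at the origin on the work surface. World frame = base frame: x ahead of the robot, y to its left, z up, the work surface at z = 0. Lengths are in m, angles in degrees, forces in N, time in s.
With the tool pointing down it reaches from about 0.3 to 0.775 m from the base axis. Payload 14.6 kg.
Tool frame: the origin (TCP) lies midway between the tips of the shut fingers; the grasp point (between the pads) lies 19 mm behind it; z points along the fingers, y is the line along which they close (so a half turn about z gives the same grasp; the last joint's range is limited). The gripper opens to 85 mm and grips with 20 to 120 N. Pads are 22 mm wide; open, the fingers measure 114 mm over their backs; the gripper's body (76 mm by 85 mm) begins 54 mm behind the grasp point. The pads swing forward as they close: fully open they stand 13 mm farther back than shut.
Start: joints at [60.814, 17.183, 87.147, -0, 75.671, -3.816], TCP at [0.236, 0.497, 0.195] pointing down, gripper open.
Joint ranges: [-173.82, 173.82], [-45.26, 126.66], [13.44, 144.39], [-59.66, 239.66], [0, 175.72], [-146.38, 146.38]. Speed limits (degrees/s): [127.2, 127.2, 147.25, 180, 180, 180].

## Interface

Orientations are given as a 3x3 rotation matrix whose columns are the frame's x, y, z axes.
In Python, from rig import r gives the robot as it stands. The module is installed in compiled form; this text tells all that it offers.
- The arm moves only by the tool servo_tool, never from a script. Its arguments are lists of equal length, an entry for each row: "dr": the turn, a rotation vector about the tool's x, y, z in degrees, a list of three; "travel": the shift along the tool's x, y, z in mm, a list of three; "claw": the closure, from -1 (fully open) to 1 (shut). In form: {"dr": [[rx, ry, rz], ...], "travel": [[tx, ty, tz], ...], "claw": [claw, ...]}. A call has 1 to 12 rows; each row is the pose to reach, as a shift and turn from the pose commanded when the call began, along the tool's axes at that moment; what a row does not reach only later rows make up. A row lasts 1/8 s, in which the tool goes at most 62.5 mm and 10.7 degrees, less where a joint would pass 70% of its speed; a pose out of reach is approached as far as the arm can. A call with a gripper value outside its range is refused whole. The fingers move at their own pace and stop on an object; the grip force is fixed at half the most. Time passes only in rows, so rows that repeat a pose let the fingers close. It gives the time, the measured TCP pose, the force, the opening and the grip force at its end, in the units of the state.
- r.sense(): the state, without advancing time (a new reading comes with each control period).
- r.snapshot(name): name is "scene" or "top" or "wrist"; returns a dict with "image" (384x512x3 uint8, blue, green, red), "depth" (384x512 float32, m along the optical axis (not along the pixel's ray), 0 where there is no reading), "intrinsics" (3x3 intrinsics, pixels), "k1" (the pictures are not rectified: a ray, as slopes to the right and down, at radius r is drawn at 1 + k1 r^2 times it, then the intrinsics apply), "xyz" and "orientation" of the camera in the world. Camera axes: x right, y up, looking along -z (the intrinsics and any distortion apply to the point x, -y, -z); pixel columns grow to the right and rows downward; lengths in m; the calibration is good to about 2 mm. A picture is of the moment at which its call begins.
- r.close_job(): hands the job in; it is judged then, once.
The state is a dict: "t": time; "joint_pos": joint angles; "qvel": joint speeds; "effort": joint torques, N m; "eef_pos": TCP position; "ee_rot": TCP orientation; "contact_force": force on the tool from outside, world axes, zero at the start; "wrist_torque": the same for the moment, N m; "finger_gap": opening from 0.0 (shut) to 1.0 (fully open); "grip_force": force on a finger pad.
Only numpy, scipy, OpenCV 4.12 (cv2) and the standard library are available. Lean on these libraries where they do the work, as an engineer would, in place of code of your own. Each camera call takes 0.05 s, during which the arm holds its last target. There are 200 camera calls.

## Working session

There is one attempt and no reset: what is moved stays moved. The work goes in short steps, Python scripts to look and compute and a tool call to move; the robot and the scene stay as the last step left them, time stands still between calls to the robot, and variables do not carry over. Pictures are saved under pics/ and viewed, at most 14 in all, crops included, and the job is handed in when it is done.

Besides the shell and the picture viewer there is one more tool, called after ">>>" by a JSON object that holds its "api" and its "payload". servo_tool: Moves the arm, as the interface text tells. Its arguments: {"type":"object","properties":{"dr":{"type":"array","items":{"type":"array","items":{"type":"number"}}},"travel":{"type":"array","items":{"type":"array","items":{"type":"number"}}},"claw":{"type":"array","items":{"type":"number"}}},"required":["dr","travel","claw"]}

```bash
mkdir -p pics; cat > h.py <<'E'
import numpy as np, cv2
from rig import r
def snap(n):
    s=r.snapshot(n); np.savez(''+n+'.npz',**{k:np.array(v) for k,v in s.items()}); return s
def load(n): return dict(np.load(''+n+'.npz'))
def ray(s,u,v):
    K=s['intrinsics']; d=np.array([(u-K[0,2])/K[0,0],(v-K[1,2])/K[1,1]]); p=d.copy()
    for _ in range(20): p=d/(1+float(s['k1'])*(p@p))
    return np.array(s['orientation'])@np.array([p[0],-p[1],-1.])
def onz(s,u,v,z):
    w=ray(s,u,v); c=np.array(s['xyz']); return c+w*(z-c[2])/w[2]
def pt(s,u,v):
    return np.array(s['xyz'])+ray(s,u,v)*s['depth'][int(round(v)),int(round(u))]
E
python3 - <<'E'
from h import *
for n in ['scene','top']:
    s=snap(n); cv2.imwrite(f'pics/{n}0.png',cv2.resize(s['image'],(768,576))); print(n,s['xyz'],np.round(s['orientation'],3).tolist(),s['k1'],s['intrinsics'][0])
x=r.sense();print(x['t'],x['eef_pos'],np.round(x['ee_rot'],3).tolist())
E
```

```text
scene [0.83408527 0.50852286 0.75717184] [[-0.839, -0.405, 0.363], [0.544, -0.622, 0.563], [-0.002, 0.67, 0.742]] -0.09298611762470887 [380.18179487   0.         254.53965746]
top [ 0.32595718 -0.00655728  1.32276115] [[-0.01, 0.991, -0.135], [-1.0, -0.011, -0.002], [-0.003, 0.135, 0.991]] -0.1137160951920921 [419.60887213   0.         251.35722663]
0.1 [0.23555107 0.49675097 0.19498601] [[-0.904, 0.428, -0.0], [0.428, 0.904, -0.001], [0.0, -0.001, -1.0]]
```

View pics/scene0.png

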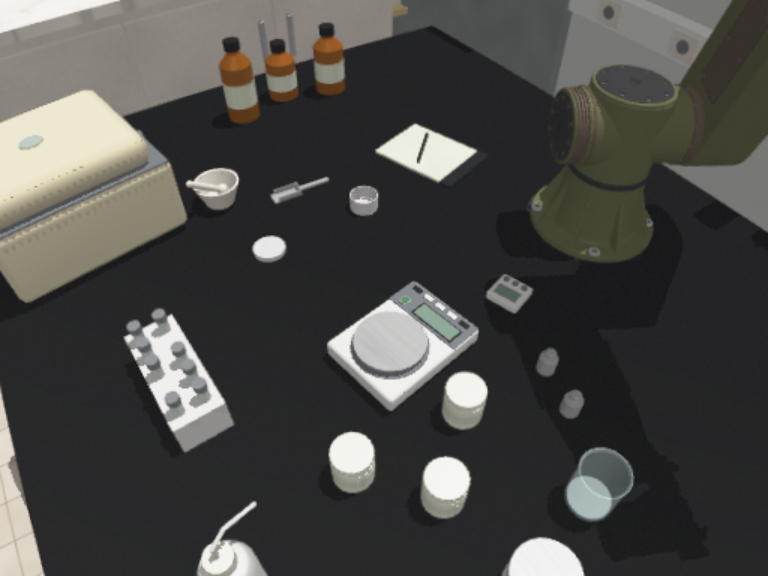

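View pics/top0.png

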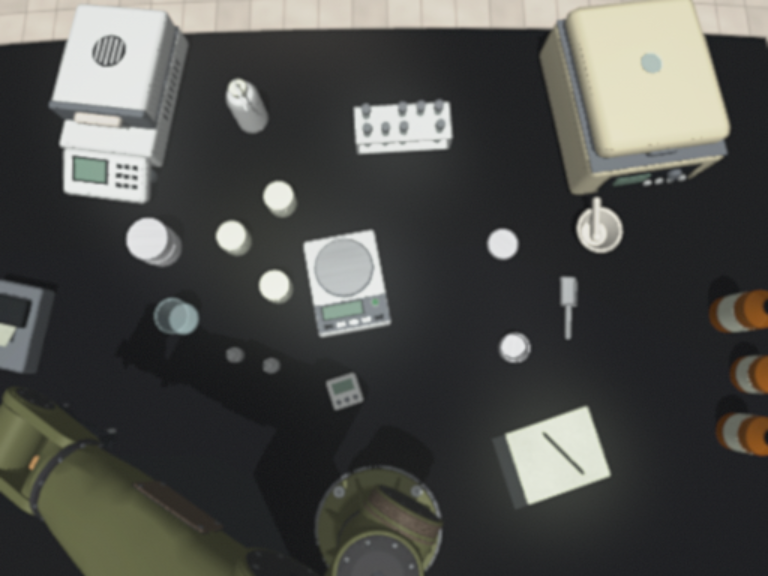

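The top picture (768x576) shows three jar candidates at (275,285), (233,237) and (280,197), with (275,285) looking nearest the base. It shows two weights at (235,354) and (271,365), of which (235,354) is farther left. The lid is at (503,243), the tin at (514,347), the scoop at (568,305), the beaker at (177,316) and the pan at (344,267). The scene picture shows the same jar at (465,400) and the same weight at (572,403).

```bash
cat > m.py <<'E'
from h import *
def cloud(s):
    h,w=s['depth'].shape; u,v=np.meshgrid(np.arange(w),np.arange(h)); K=s['intrinsics']
    d=np.stack([(u-K[0,2])/K[0,0],(v-K[1,2])/K[1,1]],-1); p=d.copy()
    for _ in range(20): p=d/(1+float(s['k1'])*(p**2).sum(-1,keepdims=True))
    c=np.stack([p[...,0],-p[...,1],-np.ones((h,w))],-1)*s['depth'][...,None]
    return c@np.array(s['orientation']).T+s['xyz']
def near(P,s,c,R,lo,hi):
    m=(np.hypot(P[...,0]-c[0],P[...,1]-c[1])<R)&(P[...,2]>lo)&(P[...,2]<hi)&(s['depth']>0)
    return m
E
python3 - <<'E'
from m import *
t=load('top'); S=load('scene')
A=cloud(t);B=cloud(S)
obj={'jar1':((275,285),.065),'jar2':((233,237),.065),'jar3':((280,197),.065),'wA':((235,354),.046),'wB':((271,365),.046),'lid':((503,243),.012),'tin':((514,347),.032),'beaker':((177,316),.082),'pan':((344,267),.054),'bottle':((152,240),.09)}
for k,(p,h) in obj.items():
    c=onz(t,p[0]/1.5,p[1]/1.5,h); out=[]
    for s,P in((t,A),(S,B)):
        m=near(P,s,c,.06,h-.008,h+.008); q=P[m]
        if len(q)>8:
            (x,y),rr=cv2.minEnclosingCircle(q[:,:2].astype(np.float32)); out.append((len(q),np.round([x,y,rr,np.median(q[:,2])],3).tolist()))
    print(k,np.round(c,3),round(np.hypot(*c[:2]),3),out)
for n,s,P in(('top',t,A),('scene',S,B)):
    m=(P[...,0]>.2)&(P[...,0]<.8)&(abs(P[...,1])<.55); print(n,np.percentile(P[m][:,2],[1,10,25,50]))
# scoop: bright, low
for n,s,P in(('top',t,A),('scene',S,B)):
    g=s['image'].max(2); c=onz(t,568/1.5,305/1.5,.005); m=(g>60)&near(P,s,c,.09,-.01,.03); q=P[m][:,:2].astype(np.float32)
    print(n,len(q),c,cv2.fitLine(q,cv2.DIST_HUBER,0,.01,.01).ravel(),cv2.minAreaRect(q))
# balance housing
    g=s['image']; m=near(P,s,(onz(t,344/1.5,285/1.5,.04)),.15,.028,.06); m=cv2.morphologyEx(m.astype(np.uint8),cv2.MORPH_OPEN,np.ones((5,5)))>0
    nn,l,st,ce=cv2.connectedComponentsWithStats(m.astype(np.uint8)); i=1+st[1:,4].argmax()
    print('bal',cv2.minAreaRect(P[l==i][:,:2].astype(np.float32)))
    z=P[l==i]; z=z[(z[:,2]>.048)]; print('pan',len(z),cv2.minEnclosingCircle(z[:,:2].astype(np.float32)),z.mean(0))
a=lambda im,x0,x1,y0,y1: cv2.resize(im[y0:y1,x0:x1],None,fx=4,fy=4,interpolation=cv2.INTER_CUBIC)
cv2.imwrite('pics/crop1.png',np.hstack([a(t['image'],90,290,120,260)]))
E
```

```text
jar1 [0.496 0.202 0.065] 0.536 [(304, [0.498, 0.205, 0.031, 0.066]), (557, [0.497, 0.206, 0.031, 0.066])]
jar2 [0.596 0.29  0.065] 0.663 [(261, [0.601, 0.296, 0.029, 0.066]), (734, [0.6, 0.295, 0.031, 0.066])]
jar3 [0.679 0.194 0.065] 0.707 [(270, [0.682, 0.2, 0.03, 0.066]), (712, [0.684, 0.2, 0.031, 0.066])]
wA [0.358 0.286 0.046] 0.458 [(29, [0.358, 0.291, 0.01, 0.046]), (49, [0.359, 0.293, 0.009, 0.047])]
wB [0.335 0.212 0.046] 0.397 [(28, [0.336, 0.217, 0.01, 0.047]), (42, [0.337, 0.217, 0.01, 0.046])]
lid [ 0.588 -0.273  0.012] 0.649 [(431, [0.588, -0.273, 0.06, 0.011]), (306, [0.589, -0.271, 0.058, 0.013])]
tin [ 0.367 -0.284  0.032] 0.464 [(57, [0.367, -0.284, 0.029, 0.032]), (108, [0.367, -0.287, 0.032, 0.03])]
beaker [0.433 0.397 0.082] 0.587 [(107, [0.435, 0.409, 0.035, 0.081]), (301, [0.435, 0.409, 0.035, 0.081])]
pan [0.533 0.063 0.054] 0.537 [(1099, [0.533, 0.064, 0.059, 0.055]), (1585, [0.534, 0.064, 0.059, 0.055])]
bottle [0.587 0.452 0.09 ] 0.741 [(92, [0.588, 0.459, 0.043, 0.097])]
top [-0.00437871 -0.00141079  0.00039507  0.00267019]
scene [-0.00193044 -0.00039388  
[... 170 characters left out ...]
194934666156769, 0.13585668802261353), 87.2867202758789)
bal ((0.506162703037262, 0.0596541091799736), (0.2009737491607666, 0.15007862448692322), 10.02807331085205)
pan 984 ((0.4995926320552826, 0.053645744919776917), 0.09492996335029602) [0.53337425 0.06430839 0.05508113]
scene 279 [ 0.45469835 -0.409236    0.005     ] [ 0.9967379  -0.08070671  0.45717955 -0.407317  ] ((0.4492146968841553, -0.41674360632896423), (0.052894819527864456, 0.133651003241539), 89.68254852294922)
bal ((0.5061781406402588, 0.06096045300364494), (0.20114092528820038, 0.15174557268619537), 10.499001502990723)
pan 1613 ((0.5342770218849182, 0.06502585113048553), 0.059350062161684036) [0.53650726 0.06831111 0.05497767]
```

View pics/crop1.png

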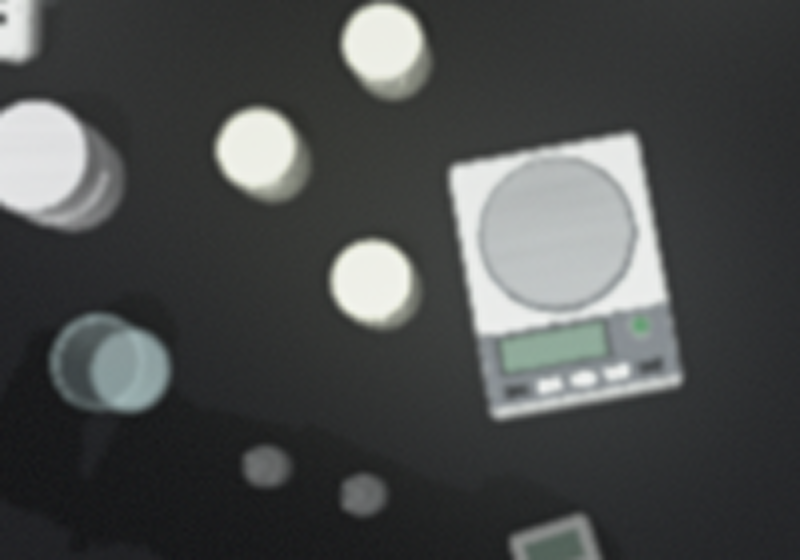

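The crop shows the jar nearest the base at (372,282), world (0.498, 0.205) and 0.54 m out; the other jars are 0.66 m and 0.71 m out. The left-most weight is at (267,466), world (0.358, 0.292); the other sits at y = 0.217. Heights and radii match the given sizes. The balance's yaw is about 10° and the pan is at (0.534, 0.0645).

```bash
cat >> h.py <<'E'
def plan(*wps):
    x=r.sense(); p=np.array(x['eef_pos']);R=np.array(x['ee_rot']); psi=np.degrees(np.arctan2(R[1,1],R[0,1]))
    print('t',round(x['t'],2),'p',p.round(4),'psi',round(psi,1),'z',R[:,2].round(4),'q6',round(x['joint_pos'][5],1),'gap',round(x['finger_gap'],3),'grip',np.round(x['grip_force'],1),'F',np.round(x['contact_force'],1))
    lp,la=p,psi
    for w in wps:
        w=np.array(w,float); T=R.T@(w[:3]-p)*1000; a=psi-w[3]
        print(w,'travel',T.round(1).tolist(),'rz',round(a,1),'rows>=',round(max(np.linalg.norm(w[:3]-lp)/.0625,abs(w[3]-la)/10.7),1)); lp,la=w[:3],w[3]
E
python3 - <<'E'
from h import *
plan((.4975,.2055,.15,100),(.4975,.2055,.018,100))
E
```

```text
t 0.1 p [0.2356 0.4968 0.195 ] psi 64.6 z [-5.e-04 -9.e-04 -1.e+00] q6 -3.8 gap 0.996 grip 0.0 F [-0.2  0.3 -0.6]
[  0.4975   0.2055   0.15   100.    ] travel [-361.5, -150.9, 45.1] rz -35.4 rows>= 6.3
[4.975e-01 2.055e-01 1.800e-02 1.000e+02] travel [-361.5, -150.8, 177.1] rz -35.4 rows>= 2.1
```

>>> {"api": "servo_tool", "payload": {"dr": [[0,0,-10],[0,0,-20],[0,0,-30],[0,0,-35.4],[0,0,-35.4],[0,0,-35.4],[0,0,-35.4],[0,0,-35.4],[0,0,-35.4]], "travel": [[-60,-25,0],[-120,-50,0],[-180,-75,10],[-240,-100,20],[-300,-125,30],[-361.5,-151,45],[-361.5,-151,45],[-361.5,-151,80],[-361.5,-151,80]], "claw": [-0.8,-0.8,-0.8,-0.8,-0.8,-0.8,-0.8,-0.8,-0.8]}}

```text
t: 1.23
eef_pos: [0.4964, 0.2049, 0.1133]
ee_rot: [[-0.985, -0.173, -0.005], [-0.173, 0.985, -0.002], [0.005, -0.001, -1.0]]
contact_force: [-0.2, 0.6, 0.6]
finger_gap: 0.901
grip_force: 0.0
```

```bash
python3 - <<'E'
from h import *
plan((.4975,.2055,.018,100))
s=snap('wrist'); cv2.imwrite('pics/w1.png',s['image'])
E
```

```text
t 1.23 p [0.4964 0.2049 0.1133] psi 100.0 z [-0.0048 -0.0016 -1.    ] q6 -81.5 gap 0.901 grip 0.0 F [-0.2  0.6  0.6]
[4.975e-01 2.055e-01 1.800e-02 1.000e+02] travel [-1.7, 0.5, 95.3] rz -0.0 rows>= 1.5
```

View pics/w1.png

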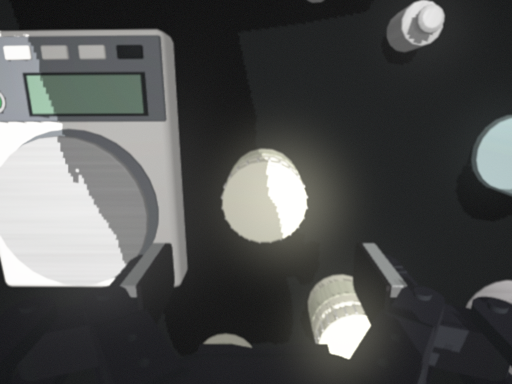

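The wrist picture shows the jar cap at (265,195), centred between the fingers at (150,270) and (380,270). The balance edge at u=185 stays clear, so I descend.

>>> {"api": "servo_tool", "payload": {"dr": [[0,0,0],[0,0,0],[0,0,0],[0,0,0],[0,0,0],[0,0,0],[0,0,0]], "travel": [[-1,0,45],[-1,0,80],[-1,0,95],[-1,0,95],[-1,0,95],[-1,0,95],[-1,0,95]], "claw": [-0.8,-0.8,-0.8,-0.8,1,1,1]}}

```text
t: 2.15
eef_pos: [0.4999, 0.2063, 0.023]
ee_rot: [[-0.985, -0.174, 0.004], [-0.174, 0.985, 0.001], [-0.004, 0.001, -1.0]]
contact_force: [-2.2, -0.6, 10.6]
finger_gap: 0.643
grip_force: 60.9
```

```bash
python3 - <<'E'
from h import *
plan((.498,.266,.06,100),(.498,.266,.0195,100))
E
```

```text
t 2.15 p [0.4999 0.2063 0.023 ] psi 100.0 z [ 0.0036  0.0013 -1.    ] q6 -81.5 gap 0.643 grip 60.9 F [-2.2 -0.6 10.6]
[4.98e-01 2.66e-01 6.00e-02 1.00e+02] travel [-8.7, 59.1, -36.9] rz 0.0 rows>= 1.1
[4.98e-01 2.66e-01 1.95e-02 1.00e+02] travel [-8.5, 59.1, 3.6] rz 0.0 rows>= 0.6
```

>>> {"api": "servo_tool", "payload": {"dr": [[0,0,0],[0,0,0],[0,0,0],[0,0,0],[0,0,0],[0,0,0]], "travel": [[0,0,-20],[0,0,-40],[-4,30,-40],[-9,59,-40],[-9,59,-40],[-9,59,-40]], "claw": [1,1,1,1,1,1]}}

```text
t: 2.9
eef_pos: [0.4973, 0.2652, 0.0611]
ee_rot: [[-0.985, -0.174, 0.001], [-0.174, 0.985, 0.0], [-0.001, 0.0, -1.0]]
contact_force: [-0.2, -0.7, -1.1]
finger_gap: 0.636
grip_force: 63.3
```

```bash
python3 - <<'E'
from h import *
plan((.498,.266,.0225,100))
E
```

```text
t 2.9 p [0.4973 0.2652 0.0611] psi 100.0 z [ 6.e-04  1.e-04 -1.e+00] q6 -75.7 gap 0.636 grip 63.3 F [-0.2 -0.7 -1.1]
[4.98e-01 2.66e-01 2.25e-02 1.00e+02] travel [-0.8, 0.7, 38.6] rz 0.0 rows>= 0.6
```

>>> {"api": "servo_tool", "payload": {"dr": [[0,0,0],[0,0,0],[0,0,0],[0,0,0],[0,0,0],[0,0,0],[0,0,0],[0,0,0],[0,0,0],[0,0,0]], "travel": [[-1,1,20],[-1,1,34],[-1,1,39],[-1,1,39],[-1,1,39],[-1,1,39],[-1,1,10],[-1,1,-40],[-1,1,-90],[-1,1,-90]], "claw": [1,1,1,1,-0.75,-0.75,-0.75,-0.75,-0.6,-0.3]}}

```text
t: 4.15
eef_pos: [0.4995, 0.2673, 0.1543]
ee_rot: [[-0.985, -0.174, 0.006], [-0.174, 0.985, 0.003], [-0.006, 0.002, -1.0]]
contact_force: [-0.1, -0.4, 1.1]
finger_gap: 0.651
grip_force: 0.0
```

```bash
python3 - <<'E'
from m import *
for n,R in(('top',.06),('scene',.06)):
    s=snap(n);P=cloud(s); q=P[near(P,s,(.498,.266),R,.057,.073)]
    if len(q)>8: print(n,len(q),cv2.minEnclosingCircle(q[:,:2].astype(np.float32)))
plan((.358,.292,.12,100),(.358,.292,.008,100))
E
```

```text
top 109 ((0.498011976480484, 0.25037655234336853), 0.02680572308599949)
scene 621 ((0.4964240789413452, 0.2647407054901123), 0.030784528702497482)
t 4.25 p [0.4978 0.2665 0.1501] psi 100.0 z [-1.e-04 -1.e-04 -1.e+00] q6 -75.6 gap 0.652 grip 0.0 F [-1.1  0.1 -0.7]
[  0.358   0.292   0.12  100.   ] travel [133.2, 49.5, 30.1] rz 0.0 rows>= 2.3
[3.58e-01 2.92e-01 8.00e-03 1.00e+02] travel [133.2, 49.5, 142.1] rz 0.0 rows>= 1.8
```

>>> {"api": "servo_tool", "payload": {"dr": [[0,0,0],[0,0,0],[0,0,0],[0,0,0],[0,0,0],[0,0,0],[0,0,0],[0,0,0],[0,0,0],[0,0,0],[0,0,0],[0,0,0]], "travel": [[45,17,0],[90,34,10],[133,49.5,30],[133,49.5,50],[133,49.5,60],[133,49.5,90],[133,49.5,120],[133,49.5,138],[133,49.5,144],[133,49.5,144],[133,49.5,144],[133,49.5,144]], "claw": [0,0,0,0,0,0,0,0,0,1,1,1]}}

```text
t: 5.75
eef_pos: [0.3587, 0.2925, 0.0071]
ee_rot: [[-0.985, -0.174, 0.001], [-0.174, 0.985, 0.001], [-0.001, 0.001, -1.0]]
contact_force: [-0.6, 0.9, 3.0]
finger_gap: 0.141
grip_force: 58.7
```

```bash
python3 - <<'E'
from h import *
plan((.358,.292,.16,100),(.558,-.0734,.16,80))
E
```

```text
t 5.75 p [0.3587 0.2925 0.0071] psi 100.0 z [ 1.e-03  7.e-04 -1.e+00] q6 -65.4 gap 0.141 grip 58.7 F [-0.6  0.9  3. ]
[  0.358   0.292   0.16  100.   ] travel [0.6, -0.2, -152.9] rz 0.0 rows>= 2.4
[ 5.58e-01 -7.34e-02  1.60e-01  8.00e+01] travel [-132.7, -394.9, -153.0] rz 20.0 rows>= 6.7
```

>>> {"api": "servo_tool", "payload": {"dr": [[0,0,0],[0,0,0],[0,0,0],[0,0,0]], "travel": [[0,0,-20],[0,0,-60],[0,0,-100],[0,0,-100]], "claw": [1,1,1,1]}}

```text
t: 6.25
eef_pos: [0.3595, 0.293, 0.1092]
ee_rot: [[-0.985, -0.174, 0.004], [-0.174, 0.985, 0.003], [-0.005, 0.002, -1.0]]
contact_force: [-0.0, 0.3, -2.1]
finger_gap: 0.14
grip_force: 58.7
```

```bash
python3 - <<'E'
from m import *
w=snap('wrist');s=snap('scene')
P=cloud(s);m=near(P,s,(.3587,.2925),.03,.02,.2);q=P[m]; print(np.histogram(q[:,2],np.arange(.02,.2,.01)))
v,u=np.argwhere(near(P,s,(.3587,.2925),.02,.08,.2)).mean(0).astype(int); print(u,v)
a=s['image'][v-45:v+75,u-60:u+60]
cv2.imwrite('pics/w2.png',np.hstack([cv2.resize(a,(384,384)),w['image'][:,64:448]]))
plan((.558,-.0734,.16,80))
E
```

```text
(array([ 0,  0,  0,  0,  0,  0,  0,  0, 37, 46, 52, 92, 45, 58, 58, 56, 67]), array([0.02, 0.03, 0.04, 0.05, 0.06, 0.07, 0.08, 0.09, 0.1 , 0.11, 0.12,
       0.13, 0.14, 0.15, 0.16, 0.17, 0.18, 0.19]))
395 236
t 6.35 p [0.3582 0.292  0.1062] psi 100.0 z [-0. -0. -1.] q6 -65.4 gap 0.144 grip 58.7 F [-0.5 -0.4 -1.6]
[ 5.58e-01 -7.34e-02  1.60e-01  8.00e+01] travel [-133.1, -394.7, -53.8] rz 20.0 rows>= 6.7
```

View pics/w2.png

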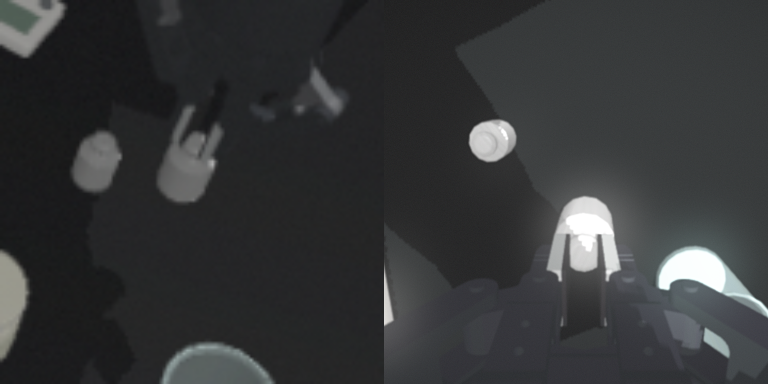

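```bash
python3 - <<'E'
from m import *
from scipy.optimize import least_squares
for n in('scene','wrist'):
    s=load(n);P=cloud(s)
    for lo,hi in((.098,.112),(.112,.122),(.122,.134)):
        q=P[near(P,s,(.358,.292),.04,lo,hi)]
        if len(q)<6: continue
        f=least_squares(lambda c:np.hypot(q[:,0]-c[0],q[:,1]-c[1])-.015,(.355,.29),loss='soft_l1',f_scale=.002)
        print(n,lo,len(q),f.x.round(4),q[:,:2].min(0).round(3),q[:,:2].max(0).round(3))
    q=P[near(P,s,(.358,.292),.012,.09,.2)]; print(np.histogram(q[:,2],np.arange(.09,.2,.01)))
s=load('scene'); cv2.imwrite('pics/w3.png',cv2.resize(s['image'][210:270,365:430],(780,600),fx=0,fy=0,interpolation=cv2.INTER_CUBIC)*1)
E
```

```text
scene 0.098 44 [0.3573 0.2926] [0.354 0.279] [0.373 0.308]
scene 0.112 49 [0.3574 0.2919] [0.351 0.28 ] [0.373 0.307]
scene 0.122 72 [0.357  0.2916] [0.348 0.277] [0.373 0.307]
(array([ 0,  0,  0,  0, 46, 39, 14, 10, 12, 20, 12]), array([0.09, 0.1 , 0.11, 0.12, 0.13, 0.14, 0.15, 0.16, 0.17, 0.18, 0.19,
       0.2 ]))
wrist 0.098 232 [0.3592 0.294 ] [0.344 0.279] [0.357 0.307]
wrist 0.112 271 [0.3592 0.2936] [0.344 0.279] [0.358 0.307]
wrist 0.122 777 [0.36   0.2937] [0.344 0.278] [0.371 0.307]
(array([  0,   0,   0,   0, 596, 986, 136, 146, 175, 760, 308]), array([0.09, 0.1 , 0.11, 0.12, 0.13, 0.14, 0.15, 0.16, 0.17, 0.18, 0.19,
       0.2 ]))
```

View pics/w3.png

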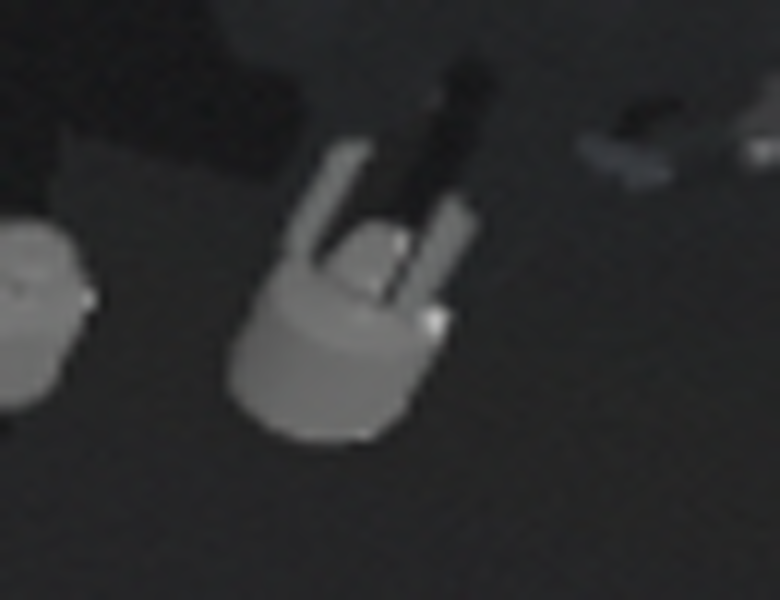

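The crop shows the weight hanging upright, held by its knob at (370,255) with the cylinder below. Its measured centre is (0.358, 0.292), so the grasp is good and I can place it.

>>> {"api": "servo_tool", "payload": {"dr": [[0,0,0],[0,0,0],[0,0,0],[0,0,0],[0,0,0],[0,0,0],[0,0,0],[0,0,0],[0,0,0],[0,0,0],[0,0,0],[0,0,0]], "travel": [[-5,-15,-40],[-20,-60,-54],[-37,-110,-54],[-54,-160,-54],[-71,-210,-54],[-88,-260,-54],[-105,-310,-54],[-120,-355,-54],[-133,-394.5,-54],[-133,-394.5,-20],[-133,-394.5,20],[-133,-394.5,50]], "claw": [1,1,1,1,1,1,1,1,1,1,1,1]}}

```text
t: 7.85
eef_pos: [0.5566, -0.073, 0.0531]
ee_rot: [[-0.985, -0.174, -0.004], [-0.174, 0.985, 0.001], [0.004, 0.001, -1.0]]
contact_force: [0.6, -0.4, -2.1]
finger_gap: 0.141
grip_force: 59.1
```

```bash
python3 - <<'E'
from h import *
snap('wrist')
plan((.558,-.0734,.0082,100))
E
```

```text
t 7.9 p [ 0.5549 -0.0726  0.0495] psi 100.0 z [-0.0087  0.0017 -1.    ] q6 -111.2 gap 0.14 grip 58.9 F [-2.7  0.3 -6. ]
[ 5.58e-01 -7.34e-02  8.20e-03  1.00e+02] travel [-3.2, -1.4, 41.3] rz 0.0 rows>= 0.7
```

>>> {"api": "servo_tool", "payload": {"dr": [[0,0,0],[0,0,0],[0,0,0],[0,0,0],[0,0,0],[0,0,0]], "travel": [[0,0,20],[0,0,38],[0,0,46],[0,0,47.5],[0,0,47.5],[0,0,47.5]], "claw": [1,1,1,1,1,1]}}

```text
t: 8.65
eef_pos: [0.5584, -0.0732, 0.0096]
ee_rot: [[-0.985, -0.174, 0.001], [-0.174, 0.985, -0.0], [-0.001, -0.0, -1.0]]
contact_force: [-1.3, 0.6, -2.1]
finger_gap: 0.144
grip_force: 59.1
```

>>> {"api": "servo_tool", "payload": {"dr": [[0,0,0],[0,0,0],[0,0,0],[0,0,0],[0,0,0],[0,0,0],[0,0,0]], "travel": [[0,0,0],[0,0,0],[0,0,-5],[0,0,-30],[0,0,-80],[0,0,-120],[0,0,-120]], "claw": [0.3,0.2,0.1,0.1,0.1,-0.2,-0.7]}}

```text
t: 9.52
eef_pos: [0.5595, -0.0734, 0.1326]
ee_rot: [[-0.985, -0.174, 0.006], [-0.174, 0.985, -0.001], [-0.006, -0.002, -1.0]]
contact_force: [0.6, 0.8, -0.2]
finger_gap: 0.798
grip_force: 0.0
```

```bash
python3 - <<'E'
from m import *
for n in('top','scene'):
    s=snap(n);P=cloud(s); q=P[near(P,s,(.558,-.073),.04,.04,.054)]
    if len(q)>4: print(n,len(q),cv2.minEnclosingCircle(q[:,:2].astype(np.float32)))
w=snap('wrist'); P=cloud(w); x=r.sense(); p=np.array(x['eef_pos'])
# fingers: points in tool frame
T=(P-p)@np.array(x['ee_rot']); m=(w['depth']>0)&(abs(T[...,1])<.065)&(abs(T[...,0])<.02)&(T[...,2]<.04)&(T[...,2]>-.08)
q=T[m]; print(len(q),np.percentile(q[:,2],[50,90,97,99.5]))
for sg in(-1,1):
    k=q[(q[:,1]*sg>0)]; k=k[k[:,2]>np.percentile(k[:,2],95)]; print(k.mean(0).round(4),k[:,2].max())
plan((.588,-.272,.12,100),(.367,-.285,.1,100))
cv2.imwrite('pics/w4.png',w['image'])
E
```

```text
scene 35 ((0.5574982762336731, -0.07116754353046417), 0.00871515553444624)
4789 [-0.06552025 -0.05121651 -0.04720796 -0.04489888]
[ 0.0014 -0.0367 -0.0468] -0.04402834539634004
[ 0.0009  0.0365 -0.0468] -0.04325067832538229
t 9.68 p [ 0.5576 -0.073   0.1282] psi 100.0 z [-1.2e-03  2.0e-04 -1.0e+00] q6 -111.2 gap 0.853 grip 0.0 F [0.1 0.6 0.1]
[  0.588  -0.272   0.12  100.   ] travel [4.7, -201.2, 8.1] rz 0.0 rows>= 3.2
[  0.367  -0.285   0.1   100.   ] travel [224.6, -175.6, 28.4] rz 0.0 rows>= 3.6
```

View pics/w4.png

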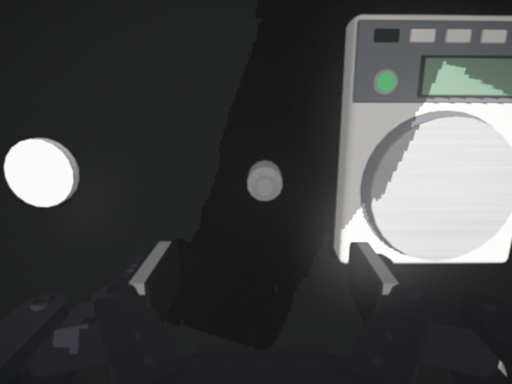

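The wrist picture shows the check weight standing free at (265,183), right of the balance, at world (0.5575, -0.071). The lid is at (41,172). The fingertips' depth looks odd, about 40 mm behind the nominal TCP, so I check it in another view.

```bash
python3 - <<'E'
from m import *
x=r.sense();p=np.array(x['eef_pos']);R=np.array(x['ee_rot'])
for n in('scene','wrist'):
    s=snap(n);P=cloud(s);T=(P-p)@R
    m=(s['depth']>0)&(abs(T[...,1])<.07)&(abs(T[...,0])<.025)&(T[...,2]<.06)&(T[...,2]>-.12)
    q=T[m]; print(n,len(q)); print(np.histogram(q[:,2],np.arange(-.12,.061,.01))[0])
    q=q[q[:,2]>np.percentile(q[:,2],90)] if len(q) else q; print(q[:,1].min(),q[:,1].max(),q[:,2].max())
    if n=='scene':
        v,u=np.argwhere(m).mean(0).astype(int); cv2.imwrite('pics/s4.png',cv2.resize(s['image'][v-40:v+80,u-70:u+70],(700,600))); print(u,v)
        print('beaker etc t',x['t'],x['joint_pos'])
E
```

```text
scene 612
[140 124 100  49  56  72  55  16   0   0   0   0   0   0   0   0   0   0]
-0.044667018126735944 0.04991527562859389 -0.045542235005203865
217 145
beaker etc t 9.675 [-1.11931826e+01  2.23730107e+01  8.94995574e+01 -1.32392435e-03
  6.81974835e+01 -1.11220259e+02]
wrist 34098
[10251  6186 10724  1984  1594  1627  1270   462     0     0     0     0
     0     0     0     0     0     0]
-0.0506180795221676 0.05014674605918601 -0.0424324285212702
```

View pics/s4.png

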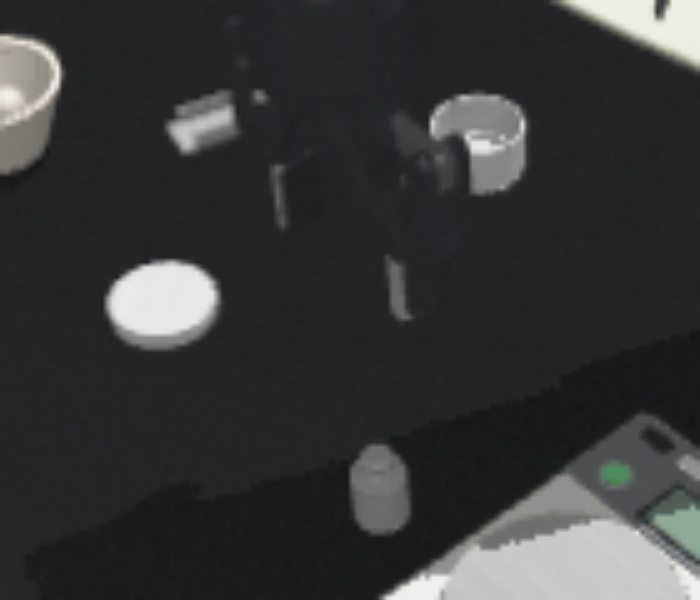

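The scene crop shows the open fingertips at (283,225) and (402,315), standing well above the weight at (378,490). Both cameras agree that the real tips are about 43 mm behind the reported TCP at 85 % opening, so about 32 mm when shut. I will allow for that. Next I measure the lid, tin and scoop.

```bash
python3 - <<'E'
from m import *
for n in('wrist','scene','top'):
    s=load(n) if n!='top' else snap(n);P=cloud(s); g=s['image'].max(2)
    for k,c,lo,hi in(('lid',(.588,-.272),.007,.018),('tin',(.367,-.286),.026,.038)):
        m=near(P,s,c,.045,lo,hi)&(g>90); q=P[m][:,:2].astype(np.float32)
        if len(q)>20: e=cv2.minEnclosingCircle(q); print(n,k,len(q),np.round([*e[0],e[1]],4),cv2.fitEllipse(cv2.convexHull(q))[0:2])
    m=near(P,s,(.455,-.409),.1,-.005,.025)&(g>55); mm=cv2.morphologyEx(m.astype(np.uint8),cv2.MORPH_CLOSE,np.ones((3,3)))
    nn,l,st,ce=cv2.connectedComponentsWithStats(mm)
    if nn>1:
        i=1+st[1:,4].argmax(); q=P[(l==i)&m]; L=cv2.fitLine(q[:,:2].astype(np.float32),cv2.DIST_HUBER,0,.01,.01).ravel(); d=L[:2]*np.sign(L[0]); a=(q[:,:2]-L[2:])@d
        print(n,'scoop',len(q),'yaw',np.degrees(np.arctan2(d[1],d[0])).round(1),'ends',(L[2:]+d*a.min()).round(3),(L[2:]+d*a.max()).round(3),'len',np.ptp(a).round(3),'mid',(L[2:]+d*(a.min()+a.max())/2).round(4))
plan((.588,-.272,.06,100))
E
```

```text
wrist lid 3796 [ 0.5884 -0.2709  0.032 ] ((0.5877761244773865, -0.2709602117538452), (0.06152451038360596, 0.06281838566064835))
scene lid 276 [ 0.5901 -0.2726  0.0336] ((0.5883107781410217, -0.27145352959632874), (0.058376435190439224, 0.06603703647851944))
scene tin 71 [ 0.3681 -0.2847  0.0317] ((0.3669709861278534, -0.2852785587310791), (0.054947175085544586, 0.06098088249564171))
scene scoop 128 yaw 50.0 ends [ 0.47  -0.441] [ 0.51  -0.393] len 0.062 mid [ 0.4898 -0.4167]
top lid 259 [ 0.5894 -0.2732  0.0319] ((0.5888938903808594, -0.2720392942428589), (0.059174489229917526, 0.06174906715750694))
top tin 51 [ 0.3665 -0.2848  0.0297] ((0.36697620153427124, -0.2845781743526459), (0.056550249457359314, 0.05853542685508728))
top scoop 384 yaw -3.9 ends [ 0.383 -0.404] [ 0.518 -0.413] len 0.136 mid [ 0.4502 -0.4086]
t 9.82 p [ 0.5576 -0.073   0.1279] psi 100.0 z [-1.8e-03  4.0e-04 -1.0e+00] q6 -111.2 gap 0.853 grip 0.0 F [-0.7 -0.8 -0.9]
[ 5.88e-01 -2.72e-01  6.00e-02  1.00e+02] travel [4.6, -201.3, 67.8] rz 0.0 rows>= 3.4
```

>>> {"api": "servo_tool", "payload": {"dr": [[0,0,5],[0,0,10],[0,0,15],[0,0,20],[0,0,20],[0,0,20],[0,0,20],[0,0,20]], "travel": [[1,-50,0],[2,-100,0],[3,-150,0],[4.6,-201,20],[4.6,-201,60],[4.6,-201,110],[4.6,-201,130],[4.6,-201,130]], "claw": [-0.8,-0.8,-0.8,-0.8,-0.8,-0.8,-0.8,-0.8]}}

```text
t: 10.82
eef_pos: [0.5882, -0.2715, -0.0018]
ee_rot: [[-0.985, 0.173, -0.002], [0.173, 0.985, 0.001], [0.002, 0.001, -1.0]]
contact_force: [0.6, -0.7, 1.1]
finger_gap: 0.898
grip_force: 0.0
```

```bash
python3 - <<'E'
from m import *
plan((.588,-.2715,-.035,80))
E
```

```text
t 10.82 p [ 0.5882 -0.2715 -0.0018] psi 80.0 z [-0.0018  0.001  -1.    ] q6 -108.1 gap 0.898 grip 0.0 F [ 0.6 -0.7  1.1]
[ 5.880e-01 -2.715e-01 -3.500e-02  8.000e+01] travel [0.1, -0.0, 33.2] rz 0.0 rows>= 0.5
```

>>> {"api": "servo_tool", "payload": {"dr": [[0,0,0],[0,0,0],[0,0,0],[0,0,0],[0,0,0]], "travel": [[0,0,15],[0,0,25],[0,0,30],[0,0,33],[0,0,33]], "claw": [-0.65,-0.65,-0.65,-0.65,-0.65]}}

```text
t: 11.45
eef_pos: [0.5886, -0.2718, -0.034]
ee_rot: [[-0.985, 0.173, 0.0], [0.173, 0.985, -0.0], [-0.0, -0.0, -1.0]]
contact_force: [-0.1, 0.8, 0.1]
finger_gap: 0.826
grip_force: 0.0
```

>>> {"api": "servo_tool", "payload": {"dr": [[0,0,0],[0,0,0],[0,0,0]], "travel": [[0,0,0],[0,0,0],[0,0,0]], "claw": [1,1,1]}}

```text
t: 11.82
eef_pos: [0.589, -0.2721, -0.0327]
ee_rot: [[-0.985, 0.173, 0.001], [0.173, 0.985, -0.001], [-0.001, -0.0, -1.0]]
contact_force: [-2.9, 2.2, 7.8]
finger_gap: 0.685
grip_force: 62.3
```

>>> {"api": "servo_tool", "payload": {"dr": [[0,0,0],[0,0,0],[0,0,0],[0,0,0],[0,0,0]], "travel": [[0,0,-10],[0,0,-40],[0,0,-80],[0,0,-100],[0,0,-100]], "claw": [1,1,1,1,1]}}

```text
t: 12.45
eef_pos: [0.5891, -0.2721, 0.0672]
ee_rot: [[-0.985, 0.173, 0.002], [0.173, 0.985, -0.001], [-0.002, -0.001, -1.0]]
contact_force: [-0.4, 0.3, -1.5]
finger_gap: 0.677
grip_force: 64.1
```

```bash
python3 - <<'E'
from m import *
w=snap('scene');P=cloud(w);x=r.sense();p=np.array(x['eef_pos'])
q=P[near(P,w,p[:2],.036,.08,.115)&(w['image'].max(2)>110)]; print(len(q),np.percentile(q[:,2],[2,50,98]),cv2.minEnclosingCircle(q[:,:2].astype(np.float32)))
plan((.534,.0645,.07,80),(.534,.0645,.024,80))
E
```

```text
144 [0.10275511 0.11283277 0.11478264] ((0.589434027671814, -0.26931944489479065), 0.03094116970896721)
t 12.5 p [ 0.5884 -0.2718  0.0655] psi 80.0 z [-1.e-04  0.e+00 -1.e+00] q6 -108.1 gap 0.68 grip 64.1 F [-0.1  0.2 -0.7]
[5.34e-01 6.45e-02 7.00e-02 8.00e+01] travel [111.8, 321.8, -4.4] rz 0.0 rows>= 5.5
[5.34e-01 6.45e-02 2.40e-02 8.00e+01] travel [111.8, 321.8, 41.6] rz 0.0 rows>= 0.7
```

>>> {"api": "servo_tool", "payload": {"dr": [[0,0,0],[0,0,0],[0,0,0],[0,0,0],[0,0,0],[0,0,0],[0,0,0],[0,0,0],[0,0,0],[0,0,0]], "travel": [[14,40,-5],[31,90,-5],[49,140,-5],[66,190,-5],[83,240,-5],[100,287,-5],[112,322,0],[112,322,15],[112,322,25],[112,322,25]], "claw": [1,1,1,1,1,1,1,1,1,1]}}

```text
t: 13.75
eef_pos: [0.5334, 0.0636, 0.0395]
ee_rot: [[-0.985, 0.174, -0.003], [0.174, 0.985, -0.0], [0.003, -0.001, -1.0]]
contact_force: [-0.6, 0.0, 0.7]
finger_gap: 0.677
grip_force: 64.1
```

```bash
python3 - <<'E'
from m import *
plan((.534,.0645,.022,80))
E
```

```text
t 13.75 p [0.5334 0.0636 0.0395] psi 80.0 z [-2.6e-03 -2.0e-04 -1.0e+00] q6 -77.1 gap 0.677 grip 64.1 F [-0.6  0.   0.7]
[5.34e-01 6.45e-02 2.20e-02 8.00e+01] travel [-0.5, 1.0, 17.5] rz -0.0 rows>= 0.3
```

>>> {"api": "servo_tool", "payload": {"dr": [[0,0,0],[0,0,0],[0,0,0],[0,0,0],[0,0,0]], "travel": [[0,0,8],[0,0,14],[0,0,17.5],[0,0,18.5],[0,0,18.5]], "claw": [1,1,1,1,1]}}

```text
t: 14.38
eef_pos: [0.534, 0.0647, 0.0226]
ee_rot: [[-0.985, 0.173, 0.0], [0.173, 0.985, -0.0], [-0.0, 0.0, -1.0]]
contact_force: [-0.6, 0.4, -0.6]
finger_gap: 0.678
grip_force: 64.1
```

>>> {"api": "servo_tool", "payload": {"dr": [[0,0,0],[0,0,0],[0,0,0],[0,0,0],[0,0,0],[0,0,0],[0,0,0]], "travel": [[0,0,0],[0,0,0],[0,0,-4],[0,0,-30],[0,0,-70],[0,0,-90],[0,0,-90]], "claw": [-0.7,-0.7,-0.7,-0.7,-0.7,-0.7,-0.7]}}

```text
t: 15.25
eef_pos: [0.5347, 0.0647, 0.114]
ee_rot: [[-0.985, 0.173, 0.003], [0.173, 0.985, 0.0], [-0.003, 0.001, -1.0]]
contact_force: [0.6, 0.5, -1.2]
finger_gap: 0.849
grip_force: 0.0
```

```bash
python3 - <<'E'
from m import *
for n in('scene','wrist','top'):
    s=snap(n);P=cloud(s)
    for k,lo,hi,R in(('lid',.061,.071,.05),('pan',.048,.059,.075)):
        q=P[near(P,s,(.534,.0645),R,lo,hi)]
        if len(q)>20:
            e=cv2.minEnclosingCircle(q[:,:2].astype(np.float32)); print(n,k,len(q),np.round([*e[0],e[1]],4),np.median(q[:,2]).round(4))
plan((.367,-.285,.08,80),(.367,-.285,-.024,80))
cv2.imwrite('pics/w5.png',s['image'])
E
```

```text
scene lid 483 [0.5336 0.0653 0.0316] 0.0669
scene pan 1093 [0.5342 0.0661 0.0588] 0.055
wrist lid 6026 [0.5333 0.0649 0.031 ] 0.0653
wrist pan 13236 [0.5349 0.0656 0.0582] 0.0534
t 15.4 p [0.5335 0.0647 0.1115] psi 80.0 z [-1.5e-03 -1.0e-04 -1.0e+00] q6 -77.0 gap 0.854 grip 0.0 F [-0.1  0.5 -0.2]
[ 0.367 -0.285  0.08  80.   ] travel [103.4, -373.2, 31.8] rz 0.0 rows>= 6.2
[ 3.67e-01 -2.85e-01 -2.40e-02  8.00e+01] travel [103.2, -373.1, 135.8] rz 0.0 rows>= 1.7
```

>>> {"api": "servo_tool", "payload": {"dr": [[0,0,0],[0,0,0],[0,0,0],[0,0,0],[0,0,0],[0,0,0],[0,0,0],[0,0,0],[0,0,0],[0,0,0],[0,0,0]], "travel": [[15,-55,0],[31,-112,0],[47,-170,0],[63,-228,0],[79,-286,10],[92,-335,20],[103.3,-373,40],[103.3,-373,80],[103.3,-373,120],[103.3,-373,139],[103.3,-373,139]], "claw": [-0.7,-0.7,-0.7,-0.7,-0.7,-0.7,-0.7,-0.7,-0.7,-0.7,-0.7]}}

```text
t: 16.77
eef_pos: [0.3665, -0.2838, -0.0283]
ee_rot: [[-0.985, 0.173, -0.003], [0.173, 0.985, 0.003], [0.003, 0.002, -1.0]]
contact_force: [0.0, 0.1, -0.3]
finger_gap: 0.85
grip_force: 0.0
```

>>> {"api": "servo_tool", "payload": {"dr": [[0,0,0],[0,0,0],[0,0,0],[0,0,0]], "travel": [[0,0,0],[0,0,0],[0,0,0],[0,0,0]], "claw": [-0.7,1,1,1]}}

```text
t: 17.27
eef_pos: [0.3681, -0.2852, -0.0254]
ee_rot: [[-0.985, 0.173, 0.001], [0.173, 0.985, -0.001], [-0.001, -0.001, -1.0]]
contact_force: [-2.3, 2.1, 7.7]
finger_gap: 0.651
grip_force: 63.6
```

>>> {"api": "servo_tool", "payload": {"dr": [[0,0,0],[0,0,0],[0,0,0],[0,0,0],[0,0,0]], "travel": [[0,0,-10],[0,0,-50],[0,0,-100],[0,0,-120],[0,0,-120]], "claw": [1,1,1,1,1]}}

```text
t: 17.9
eef_pos: [0.3683, -0.2853, 0.0953]
ee_rot: [[-0.985, 0.173, 0.003], [0.173, 0.985, -0.003], [-0.003, -0.002, -1.0]]
contact_force: [-0.3, 0.0, -1.3]
finger_gap: 0.646
grip_force: 63.6
```

```bash
python3 - <<'E'
from m import *
w=snap('scene');x=r.sense();p=np.array(x['eef_pos'])
s=w;P=cloud(s)
q=P[near(P,w,p[:2],.036,.08,.16)&(w['image'].max(2)>90)]; print(len(q),np.percentile(q[:,2],[2,50,98]),cv2.minEnclosingCircle(q[:,:2].astype(np.float32)))
plan((.534,.0648,.092,80))
v,u=np.argwhere(near(P,w,p[:2],.036,.08,.16)).mean(0).astype(int); cv2.imwrite('pics/s6.png',cv2.resize(s['image'][max(0,v-50):v+50,u-60:u+60],(600,500)))
E
```

```text
236 [0.12314253 0.13726025 0.1544078 ] ((0.3725891709327698, -0.28494998812675476), 0.03324350342154503)
t 17.95 p [ 0.3677 -0.2848  0.0939] psi 80.0 z [ 9.e-04 -8.e-04 -1.e+00] q6 -122.3 gap 0.646 grip 63.6 F [ 0.3  1.3 -1.2]
[5.34e-01 6.48e-02 9.20e-02 8.00e+01] travel [-103.3, 373.1, 1.7] rz 0.0 rows>= 6.2
```

View pics/s6.png

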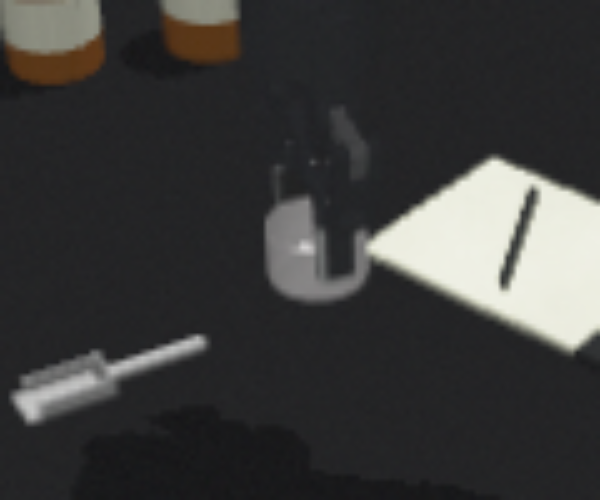

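The crop shows the tin at (315,250) held upright, with the tips a little above its bottom edge. The scoop lies untouched at (110,380).

>>> {"api": "servo_tool", "payload": {"dr": [[0,0,0],[0,0,0],[0,0,0],[0,0,0],[0,0,0],[0,0,0],[0,0,0],[0,0,0],[0,0,0],[0,0,0],[0,0,0],[0,0,0]], "travel": [[-11,40,0],[-26,95,0],[-42,150,0],[-57,205,0],[-72,260,0],[-87,315,0],[-97,350,0],[-103.3,373,0],[-103.3,373,20],[-103.3,373,35],[-103.3,373,40],[-103.3,373,40]], "claw": [1,1,1,1,1,1,1,1,1,1,1,1]}}

```text
t: 19.45
eef_pos: [0.5338, 0.0644, 0.0532]
ee_rot: [[-0.985, 0.174, -0.001], [0.174, 0.985, -0.0], [0.001, -0.0, -1.0]]
contact_force: [0.1, 0.1, -0.1]
finger_gap: 0.646
grip_force: 63.6
```

```bash
python3 - <<'E'
from m import *
plan((.5337,.0650,.041,80))
E
```

```text
t 19.45 p [0.5338 0.0644 0.0532] psi 80.0 z [-7.e-04 -0.e+00 -1.e+00] q6 -77.0 gap 0.646 grip 63.6 F [ 0.1  0.1 -0.1]
[5.337e-01 6.500e-02 4.100e-02 8.000e+01] travel [0.2, 0.6, 12.2] rz -0.0 rows>= 0.2
```

>>> {"api": "servo_tool", "payload": {"dr": [[0,0,0],[0,0,0],[0,0,0],[0,0,0],[0,0,0]], "travel": [[0,0.5,5],[0,0.5,9],[0,0.5,12],[0,0.5,12.5],[0,0.5,12.5]], "claw": [1,1,1,1,1]}}

```text
t: 20.08
eef_pos: [0.5341, 0.0652, 0.041]
ee_rot: [[-0.985, 0.173, 0.0], [0.173, 0.985, -0.0], [-0.0, -0.0, -1.0]]
contact_force: [1.0, 0.8, 0.3]
finger_gap: 0.647
grip_force: 63.6
```

>>> {"api": "servo_tool", "payload": {"dr": [[0,0,0],[0,0,0],[0,0,0],[0,0,0],[0,0,0],[0,0,0],[0,0,0]], "travel": [[0,0.5,12.5],[0,0.5,12.5],[0,0.5,9],[0,0.5,-20],[0,0.5,-50],[0,0.5,-60],[0,0.5,-60]], "claw": [-0.65,-0.65,-0.65,-0.65,-0.65,-0.65,-0.65]}}

```text
t: 20.95
eef_pos: [0.5343, 0.0657, 0.1012]
ee_rot: [[-0.985, 0.173, 0.001], [0.173, 0.985, 0.0], [-0.001, 0.0, -1.0]]
contact_force: [0.0, 0.1, -0.5]
finger_gap: 0.827
grip_force: 0.0
```

My second call was relative to the new pose, so it dipped a further 12.5 mm while opening. I check what that did.

```bash
python3 - <<'E'
from m import *
for n in('scene','wrist'):
    s=snap(n);P=cloud(s)
    for k,lo,hi,R in(('tin',.09,.105,.05),('lid',.061,.069,.05),('pan',.048,.059,.075)):
        q=P[near(P,s,(.534,.0645),R,lo,hi)]
        if len(q)>20:
            e=cv2.minEnclosingCircle(q[:,:2].astype(np.float32)); print(n,k,len(q),np.round([*e[0],e[1]],4),np.percentile(q[:,2],[5,50,95]).round(4))
plan((.45,-.4086,.08,86))
cv2.imwrite('pics/w7.png',s['image'])
E
```

```text
scene tin 140 [0.5334 0.065  0.0303] [0.0907 0.0959 0.0998]
scene lid 112 [0.5343 0.0668 0.0308] [0.0625 0.0667 0.0688]
scene pan 962 [0.5351 0.0657 0.0583] [0.0526 0.055  0.057 ]
wrist tin 1816 [0.5335 0.0654 0.0292] [0.0908 0.0966 0.0981]
wrist lid 4406 [0.5307 0.0651 0.0303] [0.0649 0.0682 0.0689]
wrist pan 12216 [0.5348 0.0654 0.0582] [0.0523 0.0534 0.0544]
t 21.05 p [0.5337 0.0656 0.0999] psi 80.0 z [-1.5e-03 -1.0e-04 -1.0e+00] q6 -76.9 gap 0.825 grip 0.0 F [0.3 1.2 0.4]
[ 4.500e-01 -4.086e-01  8.000e-02  8.600e+01] travel [0.2, -481.5, 20.1] rz -6.0 rows>= 7.7
```

View pics/w7.png

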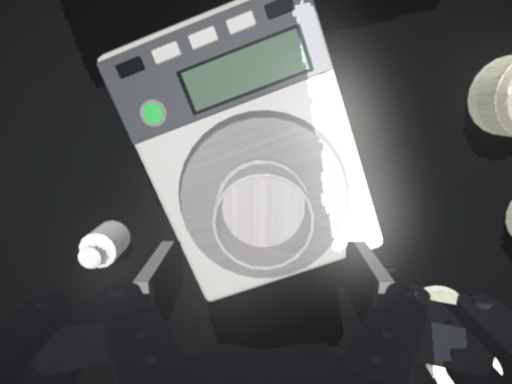

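The picture shows the tin at (263,215) standing on the lid, centred on the pan, with the weight at (105,245). All positions are within 2 mm. I rise and go to look at the scoop.

>>> {"api": "servo_tool", "payload": {"dr": [[0,0,0],[0,0,0],[0,0,-3],[0,0,-6],[0,0,-6],[0,0,-6],[0,0,-6],[0,0,-6],[0,0,-6],[0,0,-6],[0,0,-6],[0,0,-6]], "travel": [[0,0,-40],[0,0,-70],[0,-30,-70],[0,-85,-70],[0,-140,-70],[0,-195,-70],[0,-250,-70],[0,-305,-70],[0,-360,-60],[0,-415,-40],[0,-460,-20],[0,-481,-10]], "claw": [-0.65,-0.65,-0.65,-0.65,-0.65,-0.65,-0.65,-0.65,-0.5,-0.3,0,0]}}

```text
t: 22.55
eef_pos: [0.4495, -0.4094, 0.1084]
ee_rot: [[-0.997, 0.071, -0.002], [0.071, 0.997, 0.002], [0.003, 0.002, -1.0]]
contact_force: [-0.3, 0.5, -0.3]
finger_gap: 0.499
grip_force: 0.0
```

>>> {"api": "servo_tool", "payload": {"dr": [[0,0,0],[0,0,0]], "travel": [[0,0,0],[0,0,0]], "claw": [0,0]}}

```text
t: 22.8
eef_pos: [0.4515, -0.4071, 0.1114]
ee_rot: [[-0.998, 0.068, 0.0], [0.068, 0.998, -0.0], [-0.0, -0.0, -1.0]]
contact_force: [-0.4, 0.5, 1.0]
finger_gap: 0.498
grip_force: 0.0
```

```bash
python3 - <<'E'
from m import *
s=snap('wrist');P=cloud(s);g=s['image'].max(2)
m=near(P,s,(.45,-.409),.09,.002,.03)&(g>60)
nn,l,st,ce=cv2.connectedComponentsWithStats(m.astype(np.uint8)); i=1+st[1:,4].argmax(); q=P[l==i]
L=cv2.fitLine(q[:,:2].astype(np.float32),cv2.DIST_HUBER,0,.01,.01).ravel(); d=L[:2]*np.sign(L[0]); a=(q[:,:2]-L[2:])@d
print(len(q),st[i],'yaw',np.degrees(np.arctan2(d[1],d[0])),'ends',L[2:]+d*a.min(),L[2:]+d*a.max(),'mid',L[2:]+d*(a.min()+a.max())/2)
for lo in np.arange(a.min(),a.max(),.01):
    k=q[(a>=lo)&(a<lo+.01)]; b=(k[:,:2]-L[2:])@[-d[1],d[0]]; print(round(lo-a.min(),3),len(k),np.round([b.min(),b.max(),k[:,2].max()],4))
plan((.43,-.4075,.0,86))
cv2.imwrite('pics/w8.png',s['image'])
E
```

```text
1583 [ 246  102   36  145 1583] yaw -3.761978 ends [ 0.38544613 -0.40271199] [ 0.51143934 -0.41099647] mid [ 0.44844273 -0.40685423]
0.0 147 [-0.0051  0.0046  0.0107]
0.01 163 [-0.0052  0.0046  0.0112]
0.02 152 [-0.0044  0.0046  0.011 ]
0.03 145 [-0.0045  0.0047  0.0106]
0.04 143 [-0.0046  0.0047  0.0104]
0.05 144 [-0.0046  0.0047  0.0109]
0.06 225 [-0.0149  0.015   0.0152]
0.07 148 [-0.0149  0.0148  0.0154]
0.08 70 [-0.0149  0.0149  0.0129]
0.09 72 [-0.0143  0.015   0.0132]
0.1 84 [-0.0145  0.0151  0.0125]
0.11 74 [-0.0147  0.0152  0.0135]
0.12 16 [-0.0146  0.0152  0.0127]
t 22.85 p [ 0.4516 -0.407   0.1116] psi 86.1 z [ 5.e-04 -4.e-04 -1.e+00] q6 -131.6 gap 0.5 grip 0.0 F [0.6 0.1 0.2]
[ 0.43   -0.4075  0.     86.    ] travel [21.6, -1.9, 111.6] rz 0.1 rows>= 1.8
```

View pics/w8.png

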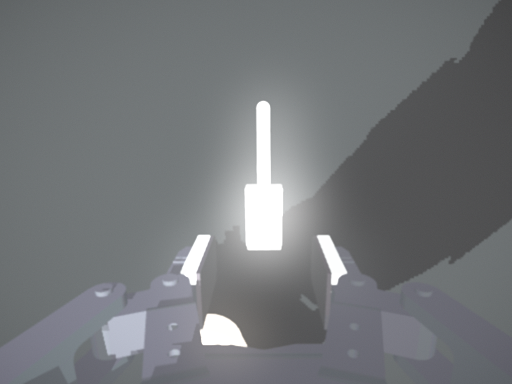

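The picture shows the scoop from its handle end at (263,105) to its blade at (263,245), yaw -3.8°, with the fingers at (200,265) and (328,265). Its origin is (0.450, -0.407), so I grip at (0.430, -0.406).

>>> {"api": "servo_tool", "payload": {"dr": [[0,0,0],[0,0,0],[0,0,0],[0,0,0],[0,0,0],[0,0,0]], "travel": [[10,0,0],[21.6,0,20],[21.6,0,70],[21.6,0,115],[21.6,0,135],[21.6,0,135]], "claw": [0,0,0.2,0.2,0.2,0.2]}}

```text
t: 23.6
eef_pos: [0.4291, -0.4062, -0.0241]
ee_rot: [[-0.998, 0.069, -0.001], [0.069, 0.998, 0.001], [0.001, 0.001, -1.0]]
contact_force: [0.6, -0.8, 0.3]
finger_gap: 0.403
grip_force: 0.0
```

>>> {"api": "servo_tool", "payload": {"dr": [[0,0,0],[0,0,0]], "travel": [[0,0,6],[0,0,6]], "claw": [0.2,0.2]}}

```text
t: 23.85
eef_pos: [0.4297, -0.4069, -0.0291]
ee_rot: [[-0.998, 0.069, 0.001], [0.069, 0.998, -0.001], [-0.001, -0.001, -1.0]]
contact_force: [-0.1, 1.2, -0.0]
finger_gap: 0.4
grip_force: 0.0
```

>>> {"api": "servo_tool", "payload": {"dr": [[0,0,0],[0,0,0],[0,0,0],[0,0,0]], "travel": [[0,0,0],[0,0,0],[0,0,0],[0,0,0]], "claw": [1,1,1,1]}}

```text
t: 24.35
eef_pos: [0.4296, -0.4069, -0.0291]
ee_rot: [[-0.998, 0.069, 0.001], [0.069, 0.998, -0.001], [-0.001, -0.001, -1.0]]
contact_force: [-2.0, 0.9, 5.6]
finger_gap: 0.053
grip_force: 56.3
```

>>> {"api": "servo_tool", "payload": {"dr": [[0,0,0],[0,0,0],[0,0,0],[0,0,0],[0,0,0],[0,0,0]], "travel": [[0,0,-10],[0,0,-50],[0,0,-100],[0,0,-150],[0,0,-150],[0,0,-150]], "claw": [1,1,1,1,1,1]}}

```text
t: 25.1
eef_pos: [0.4291, -0.4063, 0.1197]
ee_rot: [[-0.998, 0.069, -0.0], [0.069, 0.998, 0.0], [0.0, 0.0, -1.0]]
contact_force: [0.6, 0.3, -0.9]
finger_gap: 0.055
grip_force: 54.5
```

```bash
python3 - <<'E'
from m import *
s=snap('scene');x=r.sense();p=np.array(x['eef_pos']);P=cloud(s);g=s['image'].max(2)
m=near(P,s,p[:2]+[.02,0],.1,p[2]+.005,p[2]+.06)&(g>70); nn,l,st,ce=cv2.connectedComponentsWithStats(m.astype(np.uint8)); 
for i in range(1,nn):
  if st[i,4]>8: print(st[i],P[l==i].min(0).round(3),P[l==i].max(0).round(3))
v,u=np.argwhere(m).mean(0).astype(int)
cv2.imwrite('pics/s9.png',cv2.resize(s['image'][max(0,v-50):v+50,max(0,u-60):u+60],(600,500)))
plan((.4918,.184,.125,100))
E
```

```text
[174  77  41  18 267] [ 0.389 -0.427  0.148] [ 0.514 -0.386  0.179]
t 25.15 p [ 0.4289 -0.4061  0.119 ] psi 86.0 z [-0.0012  0.0013 -1.    ] q6 -133.0 gap 0.05 grip 54.5 F [ 0.1  0.5 -0.9]
[  0.4918   0.184    0.125  100.    ] travel [-21.9, 593.1, -5.3] rz -14.0 rows>= 9.5
```

View pics/s9.png

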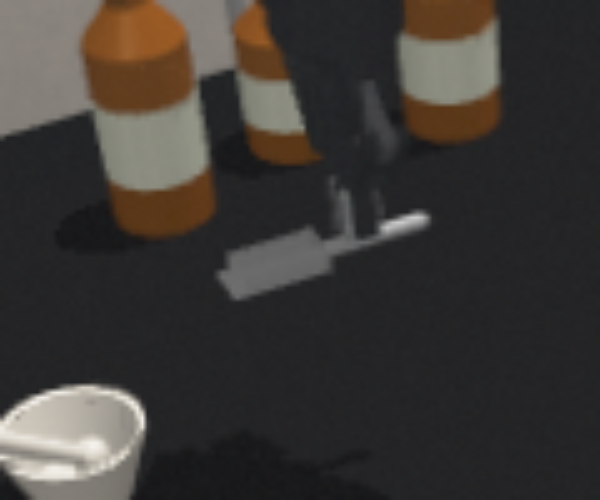

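The crop shows the scoop hanging level from the fingers at (355,220), with its blade at (275,265). I carry it over at height.

>>> {"api": "servo_tool", "payload": {"dr": [[0,0,0],[0,0,-2],[0,0,-4],[0,0,-6],[0,0,-8],[0,0,-10],[0,0,-12],[0,0,-14],[0,0,-14],[0,0,-14],[0,0,-14],[0,0,-14]], "travel": [[-1,40,-6],[-3,95,-6],[-5,150,-6],[-7,205,-6],[-9,260,-6],[-11,315,-6],[-14,370,-6],[-16,425,-6],[-18,480,-6],[-20,535,-6],[-22,575,-6],[-22,593,-6]], "claw": [1,1,1,1,1,1,1,1,1,1,1,1]}}

```text
t: 26.65
eef_pos: [0.4917, 0.185, 0.1247]
ee_rot: [[-0.984, -0.176, -0.002], [-0.176, 0.984, -0.001], [0.002, -0.0, -1.0]]
contact_force: [0.5, -0.6, -0.5]
finger_gap: 0.053
grip_force: 54.6
```

>>> {"api": "servo_tool", "payload": {"dr": [[0,0,0],[0,0,0],[0,0,0],[0,0,0],[0,0,0],[0,0,0]], "travel": [[0,0,0],[0,0,20],[0,0,60],[0,0,100],[0,0,120],[0,0,120]], "claw": [1,1,1,1,1,1]}}

```text
t: 27.4
eef_pos: [0.4915, 0.1819, 0.0047]
ee_rot: [[-0.985, -0.173, -0.003], [-0.173, 0.985, -0.001], [0.003, -0.0, -1.0]]
contact_force: [0.3, 0.7, -0.6]
finger_gap: 0.053
grip_force: 54.5
```

```bash
python3 - <<'E'
from m import *
s=snap('scene');x=r.sense();p=np.array(x['eef_pos']);P=cloud(s)
plan((.4918,.184,-.028,100))
E
```

```text
t 27.45 p [0.4923 0.1823 0.006 ] psi 100.0 z [-9.e-04 -4.e-04 -1.e+00] q6 -83.6 gap 0.051 grip 54.5 F [0.1 0.1 0.2]
[ 4.918e-01  1.840e-01 -2.800e-02  1.000e+02] travel [0.2, 1.7, 34.0] rz -0.0 rows>= 0.5
```

>>> {"api": "servo_tool", "payload": {"dr": [[0,0,0],[0,0,0],[0,0,0],[0,0,0],[0,0,0],[0,0,0]], "travel": [[0,1,15],[0,1,25],[0,1,30],[0,1,33.5],[0,1,33.5],[0,1,33.5]], "claw": [1,1,1,1,1,1]}}

```text
t: 28.2
eef_pos: [0.4924, 0.1845, -0.0272]
ee_rot: [[-0.985, -0.174, 0.0], [-0.174, 0.985, 0.0], [-0.0, 0.0, -1.0]]
contact_force: [-0.9, -0.4, -1.3]
finger_gap: 0.052
grip_force: 54.5
```

>>> {"api": "servo_tool", "payload": {"dr": [[0,0,0],[0,0,0],[0,0,0],[0,0,0],[0,0,0],[0,0,0],[0,0,0],[0,0,0],[0,0,0]], "travel": [[0,0,0],[0,0,0],[0,0,0],[0,0,-10],[0,0,-50],[0,0,-100],[0,0,-140],[0,0,-170],[0,0,-170]], "claw": [0.6,0.5,0.5,0.5,0.5,0.5,0.5,0.5,0.5]}}

```text
t: 29.32
eef_pos: [0.4931, 0.1848, 0.1453]
ee_rot: [[-0.985, -0.174, 0.005], [-0.174, 0.985, 0.001], [-0.005, 0.001, -1.0]]
contact_force: [0.1, 0.2, -0.1]
finger_gap: 0.254
grip_force: 0.0
```

```bash
python3 - <<'E'
from m import *
pan=np.array([.534,.065]);ex=np.array([np.cos(np.radians(10)),np.sin(np.radians(10))]);ey=np.array([-ex[1],ex[0]])
for n in('scene','wrist','top'):
    s=snap(n);P=cloud(s);g=s['image'].max(2)
    for k,c,lo,hi,R in(('tin',(.534,.065),.09,.105,.05),('jar',(.498,.266),.058,.072,.05),('weight',(.558,-.072),.04,.052,.03),('beaker',(.435,.409),.074,.09,.05)):
        q=P[near(P,s,c,R,lo,hi)]
        if len(q)>20:
            e=cv2.minEnclosingCircle(q[:,:2].astype(np.float32)); d=np.array(e[0])-pan; print(n,k,len(q),np.round([*e[0],e[1]],4),'bal xy',round(.03+d@ex,4),round(d@ey,4))
    m=near(P,s,(.512,.188),.08,.002,.025)&(g>50)&(((P[...,:2]-pan)@ey)<.165)&(((P[...,:2]-pan)@ey)>.085)
    q=P[m]
    if len(q)>30:
        d=(q[:,:2]-pan); print(n,'scoop',len(q),'x',.03+(d@ex).min(),.03+(d@ex).max(),'y',(d@ey).min(),(d@ey).max(),'zmax',q[:,2].max(),cv2.fitLine(q[:,:2].astype(np.float32),cv2.DIST_HUBER,0,.01,.01).ravel()[:2])
    if n=='scene': cv2.imwrite('pics/fin.png',cv2.resize(s['image'],(768,576)))
x=r.sense();print(x['t'],x['eef_pos'])
E
```

```text
scene tin 175 [0.534  0.0646 0.0299] bal xy 0.0299 -0.0004
scene jar 614 [0.4963 0.2651 0.0308] bal xy 0.0276 0.2036
scene weight 36 [ 0.5584 -0.0707  0.0091] bal xy 0.0305 -0.1379
scene beaker 303 [0.435  0.4082 0.0353] bal xy -0.0079 0.3551
scene scoop 472 x -0.034023792433150235 0.09572804133110226 y 0.11050697810360952 0.1629332088726751 zmax 0.017863676462563594 [0.9908659  0.13485098]
wrist tin 1552 [0.5334 0.0654 0.0296] bal xy 0.0295 0.0005
wrist jar 4165 [0.4965 0.2646 0.0307] bal xy 0.0278 0.2031
wrist scoop 1407 x -0.03488805775223147 0.09447134748598553 y 0.11049333530448562 0.1404598356742311 zmax 0.015035467895806232 [0.9834118  0.18138699]
top tin 64 [0.5341 0.0644 0.0289] bal xy 0.03 -0.0006
top jar 38 [0.4915 0.274  0.0187] bal xy 0.0244 0.2133
top weight 24 [ 0.5583 -0.0735  0.0085] bal xy 0.0298 -0.1406
top beaker 107 [0.435  0.4095 0.0349] bal xy -0.0077 0.3565
29.475 [0.49171718 0.18435457 0.14184718]
```

View pics/fin.png

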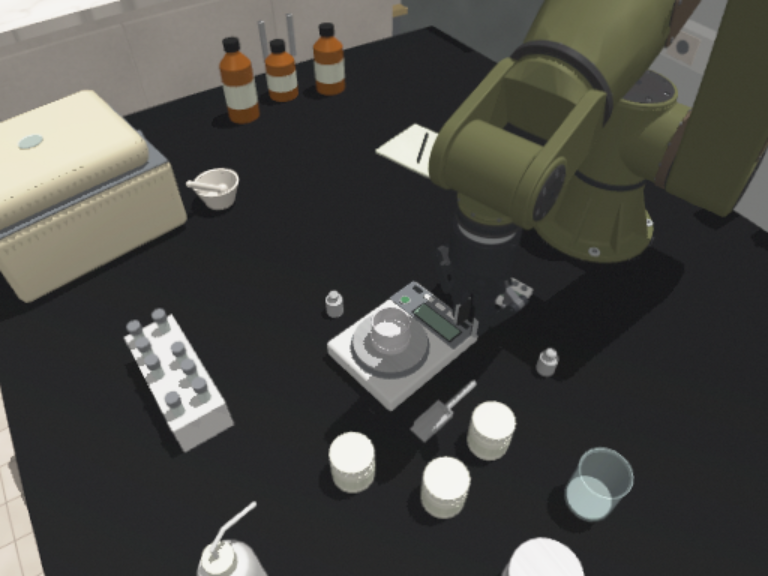

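The picture shows the tin on the lid on the pan at (388,330), the weight at (334,304), the scoop at (443,410) with its blade to the back, the jar at (491,430) and the beaker untouched at (600,483). Every measured position is within its tolerance, so I hand in.

```bash
python3 -c "
from rig import r
print(r.close_job())"
```

```text
the job is handed in; nothing more can be done
None
```

The weighing place is set out and the job was handed in at about 29.5 s; every position measured beforehand was within tolerance, and no verdict came back.

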